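# Replace the missing spacer pillar of the sample carousel

### The job

The round sample carousel on the lab bench has lost one of the three spacer pillars that carry its upper disc. Of the three loose white pillars standing on the bench, pick the one exactly as tall as the two pillars already standing on the carousel and stand it upright inside the empty seat ring, flat on the disc. Leave the other two loose pillars standing where they are.

Things in the scene. Friction and masses are not known exactly. Their poses are not given: they have to be found in the camera images.
- empty_seat (a point): Centre of the empty seat, on the face of the fixed white carousel disc (290 mm across, face 40 mm above the bench). Seat: flat, inside a raised grey ring, 50 mm inner and 58 mm outer diameter, 4 mm high. z up; the disc's centre (hub 36 mm wide, 26 high) lies 85 mm along -x; in like rings a third of a turn either way, 147 mm off, stand fixed pillars, 28 mm wide, 65 mm tall from the disc.
- pillar_a: white plastic pillar, plain round, 45 mm tall and 28 mm in diameter, about 39 g, standing loose and upright on the bench among the look-alikes, with at least 25 mm free all round it above the low things. Origin: centre of its underside; z up along its axis.
- pillar_b: white plastic pillar, plain round, 65 mm tall and 28 mm in diameter, about 56 g, standing loose and upright on the bench among the look-alikes, with at least 25 mm free all round it above the low things. Origin: centre of its underside; z up along its axis.
- pillar_c: white plastic pillar, plain round, 85 mm tall and 28 mm in diameter, about 73 g, standing loose and upright on the bench among the look-alikes, with at least 25 mm free all round it above the low things. Origin: centre of its underside; z up along its axis.
There are look-alikes about, which are no part of the job. What is shaped like the pillar_b but black or purple is not meant.

How it is judged:
By the outcome, as a careful person would: the job done as asked, in the order asked, and still so for the second after the job is handed in, with the robot touching nothing.
It also fails if it takes over 35 s, if anything falls off the work surface, if the arm or the gripper's body presses on something with over 40 N, if the wrist force passes 120 N, or if a joint passes its speed limit or range.

### The arm

A 7-joint arm with a two-finger parallel gripper is mounted at the origin on the work surface. World frame = base frame: x ahead of the robot, y to its left, z up, the work surface at z = 0. Lengths are in m, angles in degrees, forces in N, time in s.
With the tool pointing down it reaches from about 0.425 to 0.875 m from the base axis. Payload 4.7 kg.
Tool frame: the origin (TCP) lies at the very end of the fingers, on their centre line; the grasp point (between the pads) lies env.hold_point_z behind it (env.hold_point_z is the distance from the TCP to the grasp point, in m); z points along the fingers, y is the line along which they close (so a half turn about z gives the same grasp; the last joint's range is limited). The gripper opens to 87 mm and grips with 3 to 60 N. Pads are 19 mm wide; open, the fingers measure 117 mm over their backs; the gripper's body (75 mm by 190 mm) begins 51 mm behind the grasp point.
Start: joints at [-63.936, 18.392, -4.016, 83.108, 1.295, 78.541, -3.26], TCP at [0.277, 0.588, 0.223] pointing down, gripper open.
Joint ranges: [-163.93, 163.93], [-17.29, 119.83], [-79.2, 71.16], [3.27, 140.29], [-89.18, 269.18], [5.43, 117.66], [-154.24, 154.24]. Speed limits (degrees/s): [147.25, 147.25, 180, 180, 180, 180, 180].

### API

Orientations are given as [roll, pitch, yaw] about the fixed x, y, z axes, in that order (R = Rz(yaw) Ry(pitch) Rx(roll)).
In Python, from cell import env gives the robot as it stands.
- The arm moves only by the shell command python3 -m jog 'ROWS' [FORCE]. ROWS is JSON, a list of rows, each an object with "dp": the shift along the tool's x, y, z in cm, a list of three; "twist": the turn about the tool's z in degrees; "fingers": the opening, from 0 (shut) to 1 (fully open). A call has 1 to 8 rows; each row is the pose to reach, as a shift and turn from the pose commanded when the call began, along the tool's axes at that moment; what a row does not reach only later rows make up. A row lasts 1/8 s, in which the tool goes at most 62.5 mm and 10.7 degrees, less where a joint would pass 70% of its speed; a pose out of reach is approached as far as the arm can. A call with a gripper value outside its range is refused whole. The fingers move at their own pace and stop on an object; FORCE is the grip in N (left out, the last holds). Time passes only in rows, so rows that repeat a pose let the fingers close. It gives the time, the measured TCP pose, the force, the opening and the grip force at its end, in the units of the state.
- env.get_obs(): the state, without advancing time (a new reading comes with each control period).
- env.read_camera(name): name is "side" or "top" or "wrist"; returns a dict with "pixels" (400x640x3 uint8, blue, green, red), "depth" (400x640 float32, m along the optical axis (not along the pixel's ray), 0 where there is no reading), "fx", "fy", "cx", "cy" (pixels), "k1" (the pictures are not rectified: a ray, as slopes to the right and down, at radius r is drawn at 1 + k1 r^2 times it, then the intrinsics apply), "rvec" (rotation vector, rad) and "tvec" (3), from world to camera coordinates, as OpenCV has them. Camera axes: x right, y down, z forward; pixel columns grow to the right and rows downward; lengths in m; the calibration is good to about 2 mm. A picture is of the moment at which its call begins.
- env.sign_off(): hands the job in; it is judged then, once.
The state is a dict: "time_s": time; "qpos": joint angles; "joint_velocities": joint speeds; "effort": joint torques, N m; "tool_pos": TCP position; "tool_rot": TCP orientation; "force": force on the tool from outside, world axes, zero at the start; "wrist_torque": the same for the moment, N m; "grip_width": finger opening in m; "grasp_force": force on a finger pad.
Only numpy, scipy, OpenCV 4.12 (cv2) and the standard library are available. Lean on these libraries where they do the work, as an engineer would, in place of code of your own. Each camera call takes 0.05 s, during which the arm holds its last target. There are 200 camera calls.

## Working session

There is one attempt and no reset: what is moved stays moved. The work goes in short steps, Python scripts to look and compute and a shell command to move; the robot and the scene stay as the last step left them, time stands still between calls to the robot, and variables do not carry over. Pictures are saved under pics/ and viewed, at most 10 in all, crops included, and the job is handed in when it is done.

```bash
mkdir -p pics; ls
cat > h.py <<'E'
import numpy as np,cv2
from cell import env
def cam(n):
    c=env.read_camera(n);c['R']=cv2.Rodrigues(np.array(c['rvec'],float))[0];c['t']=np.array(c['tvec'],float).ravel();return c
def slopes(c,uv):
    d=(np.atleast_2d(uv).astype(float)-[c['cx'],c['cy']])/[c['fx'],c['fy']];s=d.copy()
    for _ in range(20): s=d/(1+c['k1']*(s**2).sum(1,keepdims=True))
    return s
def onplane(c,uv,z):
    s=slopes(c,uv);r=np.c_[s,np.ones(len(s))]@c['R'];o=-c['R'].T@c['t']
    return o+r*((z-o[2])/r[:,2])[:,None]
def bydepth(c,uv):
    uv=np.atleast_2d(uv);s=slopes(c,uv);d=np.array([c['depth'][int(v),int(u)] for u,v in uv])
    return (np.c_[s,np.ones(len(s))]*d[:,None]-c['t'])@c['R']
E
python3 - <<'E'
from h import *
for n in('top','side'):
    c=cam(n);cv2.imwrite(f'pics/{n}0.png',c['pixels']);print(n,-c['R'].T@c['t'],c['k1'],c['fx'])
o=env.get_obs();print(o['time_s'],o['tool_pos'],o['tool_rot'],o['grip_width'],env.hold_point_z)
E
```

```text
pics
top [ 0.37026649 -0.02657074  0.91035807] 0.02990898468759643 437.5905622496734
side [ 0.17151756 -0.72496086  0.69560747] -0.04169872488572303 416.7221052269714
0.1 [0.27716627 0.58740931 0.22159974] [-1.79903648e+02  6.83228470e-03  1.54747343e+02] 0.08695149970032949 0.0187
```

View pics/top0.png

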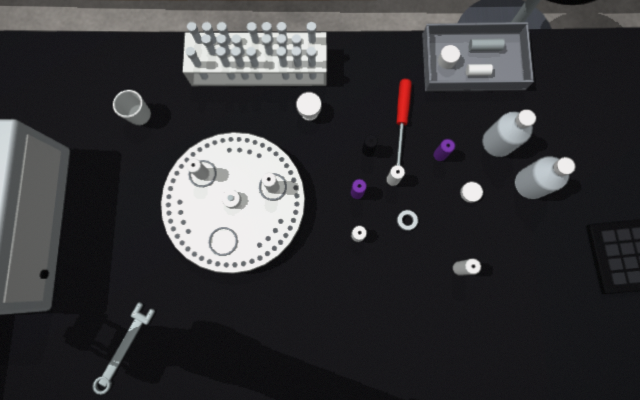

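View pics/side0.png

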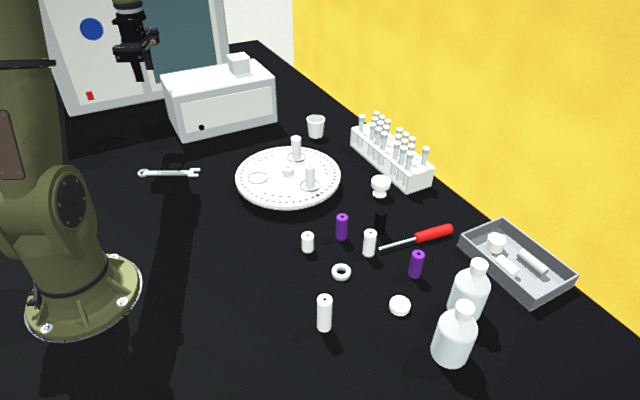

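The top view shows three white pillars at about (359,233), (397,175) and (468,267). In the side view they look short at (307,242), medium at (370,243) and tall at (324,313). The empty ring is at top (223,241). The medium one, next to the screwdriver tip, should be pillar_b. I'll check heights and enlarge a crop.

Run:
```python
from h import *
c=cam('top');s=cam('side');g=c['pixels'].max(2)
def blob(c,u,v,r,th=120):
    m=((c['pixels'].min(2)>th)*255).astype(np.uint8);n,l,st,ce=cv2.connectedComponentsWithStats(m);i=l[v,u];return st[i],ce[i]
for nm,(u,v),(su,sv) in [('a',(359,233),(307,242)),('b',(397,175),(370,243)),('c',(472,267),(324,313))]:
    # top height from depth: cap region median
    us=[(x,y) for x in range(u-12,u+13) for y in range(v-12,v+13) if c['depth'][y,x]>0]
    P=bydepth(c,us);z=P[:,2];k=z>np.percentile(z,99)-.006
    q=P[z>.012];zt=np.percentile(z,98)
    T=q[q[:,2]>zt-.006]
    print(nm,'top z',zt.round(4),'centre',((T.max(0)+T.min(0))/2).round(4),'ext',np.ptp(T,axis=0).round(4),'mean',T.mean(0).round(4), 'side blob',blob(s,su,sv,0)[0])
# seat ring
D=c['depth'];us=[(x,y) for x in range(205,243) for y in range(222,260)];P=bydepth(c,us)
print('disc z',np.median(P[:,2]))
for (u,v) in [(223,241),(232,199),(233,203)]: print((u,v),onplane(c,(u,v),.042))
cr=[cv2.resize(c['pixels'][y:y+130,x:x+190],None,fx=4,fy=4,interpolation=cv2.INTER_CUBIC)for x,y in[(160,130),(330,155)]]
cv2.imwrite('pics/ring.png',cr[0]);cv2.imwrite('pics/pil.png',cr[1])
```

```text
a top z 0.0469 centre [ 0.478  -0.0962  0.045 ] ext [0.0266 0.0261 0.0075] mean [ 0.4781 -0.0956  0.0445] side blob [301 231  13  22 253]
b top z 0.0665 centre [ 0.5978 -0.1731  0.0647] ext [0.0273 0.0264 0.0085] mean [ 0.597  -0.1723  0.0643] side blob [362 228  15  29 339]
c top z 0.0868 centre [ 0.4098 -0.3016  0.0849] ext [0.0259 0.0285 0.0081] mean [ 0.4103 -0.3013  0.0845] side blob [317 293  16  40 554]
disc z 0.039914739108703357
(223, 241) [[0.46238989 0.17491574 0.042     ]]
(232, 199) [[0.54742318 0.16025122 0.042     ]]
(233, 203) [[0.53916409 0.1579295  0.042     ]]
```

View pics/ring.png

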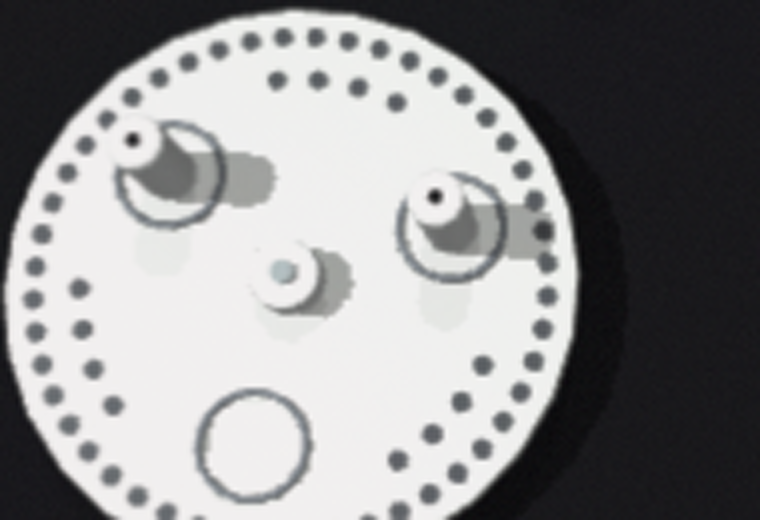

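View pics/pil.png

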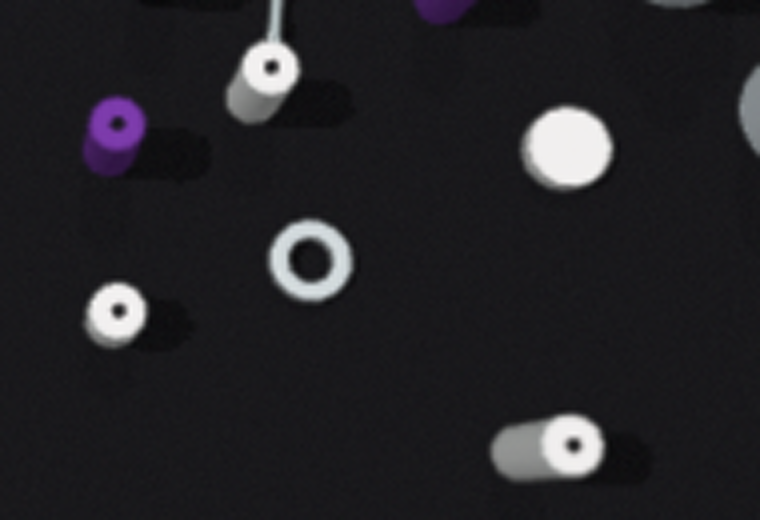

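The ring crop shows the empty ring centred at full-image (223.1,241.1), with the two fixed pillars and the hub. In the pillar crop the white pillar at the screwdriver tip has its top-hole at (397.5,171.5) and measures about 65 mm. The white ones at (359,233) and (473,266) measure 45 and 85 mm, and the purple and black ones are decoys. So (397,172) is pillar_b. Next I'll check the clearances around it and along the route.

```bash
cat >> h.py <<'E'
def todp(tgt,yaw=None):
    from scipy.spatial.transform import Rotation as Ro
    o=env.get_obs();R=Ro.from_euler('xyz',o['tool_rot'],degrees=True).as_matrix()
    print('t',o['time_s'],'tcp',o['tool_pos'].round(4),'rot',np.round(o['tool_rot'],1),'dp cm',(R.T@(np.array(tgt)-o['tool_pos'])*100).round(2))
    if yaw is not None: print('twist (mod180)',(o['tool_rot'][2]-yaw+90)%180-90)
E
python3 - <<'E'
from h import *
c=cam('top')
p=onplane(c,(397.5,171.5),.065)[0];print('b',p)
for n,u,v in[('P1',359,184),('P2',448,145),('black',370,143)]:
    q=onplane(c,(u,v),.065)[0]-p;print(n,q.round(3),np.hypot(*q[:2]).round(3),np.degrees(np.arctan2(q[1],q[0])).round())
seat=onplane(c,(223.1,241.1),.043)[0];hub=onplane(c,(160+284/4,130+270/4),.066)[0]
print('seat',seat,'hub',hub,np.linalg.norm((seat-hub)[:2]))
f1=onplane(c,(160+132/4,130+139/4),.105)[0];f2=onplane(c,(160+435/4,130+196/4),.105)[0]
print('fixed',f1,f2,[np.linalg.norm((a-seat)[:2]).round(4) for a in(f1,f2)])
vv,uu=np.mgrid[0:400:3,0:640:3];U=np.c_[uu.ravel(),vv.ravel()];P=bydepth(c,U);P=P[(P[:,2]>.01)&(P[:,2]<.6)]
for k in np.linspace(0,1,9):
    a=np.array([.277,.587])*(1-k)+k*p[:2];m=np.hypot(*(P[:,:2]-a).T)<.13;print(a.round(2),P[m,2].max().round(3) if m.any() else None)
todp([p[0],p[1],.2],90); todp([p[0],p[1],.2],120)
E
```

```text
b [ 0.59712158 -0.17270233  0.065     ]
P1 [-0.025  0.077  0.   ] 0.081 108.0
P2 [ 0.054 -0.103  0.   ] 0.117 -62.0
black [0.06  0.053 0.   ] 0.08 42.0
seat [0.46208423 0.17447739 0.043     ] hub [0.54555152 0.15716557 0.066     ] 0.0852437042172321
fixed [0.60151239 0.22327702 0.105     ] [0.57294045 0.07851366 0.105     ] [np.float64(0.1477), np.float64(0.1466)]
[0.28 0.59] 0.154
[0.32 0.49] 0.164
[0.36 0.4 ] 0.157
[0.4 0.3] 0.046
[0.44 0.21] 0.067
[0.48 0.11] 0.108
[0.52 0.02] 0.108
[ 0.56 -0.08] 0.068
[ 0.6  -0.17] 0.068
t 0.25 tcp [0.2773 0.5876 0.222 ] rot [-179.9    0.   154.7] dp cm [-61.37 -55.11   2.26]
twist (mod180) 64.74397173989561
t 0.25 tcp [0.2773 0.5876 0.222 ] rot [-179.9    0.   154.7] dp cm [-61.37 -55.11   2.26]
twist (mod180) 34.74397173989561
```

```bash
python3 -m jog '[{"dp":[-4.6,-4.1,0],"fingers":0.6},{"dp":[-9.2,-8.2,0],"fingers":0.6},{"dp":[-13.8,-12.3,0],"fingers":0.6},{"dp":[-18.4,-16.5,0],"fingers":0.6},{"dp":[-23,-20.7,0],"fingers":0.6},{"dp":[-27.6,-24.8,0],"fingers":0.6},{"dp":[-32.2,-28.9,0],"fingers":0.6},{"dp":[-36.8,-33,0],"fingers":0.6}]' 20
python3 -c "
from h import *
todp([.597,-.1727,.12])"
```

```text
t 0.25 tcp [0.2773 0.5876 0.222 ] rot [-179.9    0.   154.7] dp cm [-61.35 -55.11  10.26]validation failed for argument at $[0]...
```

```bash
python3 -m jog '[{"dp":[-4.6,-4.1,0],"twist":0,"fingers":0.6},{"dp":[-9.2,-8.2,0],"twist":0,"fingers":0.6},{"dp":[-13.8,-12.3,0],"twist":0,"fingers":0.6},{"dp":[-18.4,-16.5,0],"twist":0,"fingers":0.6},{"dp":[-23,-20.7,0],"twist":0,"fingers":0.6},{"dp":[-27.6,-24.8,0],"twist":0,"fingers":0.6},{"dp":[-32.2,-28.9,0],"twist":0,"fingers":0.6},{"dp":[-36.8,-33,0],"twist":0,"fingers":0.6}]' 20
python3 -c "
from h import *
todp([.597,-.1727,.12])"
```

```text
time_s: 1.25
tool_pos: [0.4699, 0.1305, 0.2228]
tool_rot: [179.9, 0.0, 154.8]
force: [1.4, 0.8, 0.9]
grip_width: 0.0522
grasp_force: 0.0
t 1.25 tcp [0.4699 0.1305 0.2228] rot [179.9   0.  154.8] dp cm [-24.42 -22.01  10.27]
```

```bash
python3 -m jog '[{"dp":[-4.6,-4.1,0],"twist":0,"fingers":0.6},{"dp":[-9.2,-8.2,0],"twist":0,"fingers":0.6},{"dp":[-13.8,-12.4,0],"twist":0,"fingers":0.6},{"dp":[-18.4,-16.6,1],"twist":0,"fingers":0.6},{"dp":[-22,-20,5],"twist":0,"fingers":0.6},{"dp":[-24.5,-22.1,9],"twist":0,"fingers":0.6},{"dp":[-24.5,-22.1,10.3],"twist":0,"fingers":0.6},{"dp":[-24.5,-22.1,10.3],"twist":0,"fingers":0.6}]' 20
python3 -c "
from h import *
todp([.597,-.1727,.025])
c=cam('wrist');cv2.imwrite('pics/w1.png',c['pixels'])
s=(c['pixels'].min(2)>130).astype(np.uint8);n,l,st,ce=cv2.connectedComponentsWithStats(s)
for i in range(1,n):
  if st[i,4]>300: print(st[i],ce[i].round(1),onplane(c,ce[i],.065).round(4))"
```

```text
time_s: 2.25
tool_pos: [0.596, -0.1708, 0.1186]
tool_rot: [180.0, -0.1, 154.8]
force: [-0.7, 0.1, 0.9]
grip_width: 0.0522
grasp_force: 0.0
t 2.25 tcp [ 0.596  -0.1708  0.1186] rot [ 1.800e+02 -1.000e-01  1.548e+02] dp cm [-0.19 -0.13  9.36]
[ 320    0   42   40 1288] [340.7  18.5] [[ 0.4835 -0.0989  0.065 ]]
[  513     0   127   157 13916] [587.4  64.3] [[0.5753 0.0363 0.065 ]]
[   0   32   95   52 3336] [43.1 60.1] [[ 0.4224 -0.2827  0.065 ]]
[ 216   98   50   50 1362] [240.5 122.3] [[ 0.512  -0.1857  0.065 ]]
[ 295  185   40   93 1707] [315.2 218.6] [[ 0.5964 -0.1693  0.065 ]]
[121 225  44  26 920] [141.7 239.3] [[ 0.5555 -0.2957  0.065 ]]
[522 241  36  32 557] [536.4 253.8] [[ 0.6957 -0.0267  0.065 ]]
[277 293 133   4 386] [346.5 295. ] [[ 0.6661 -0.1743  0.065 ]]
```

View pics/w1.png

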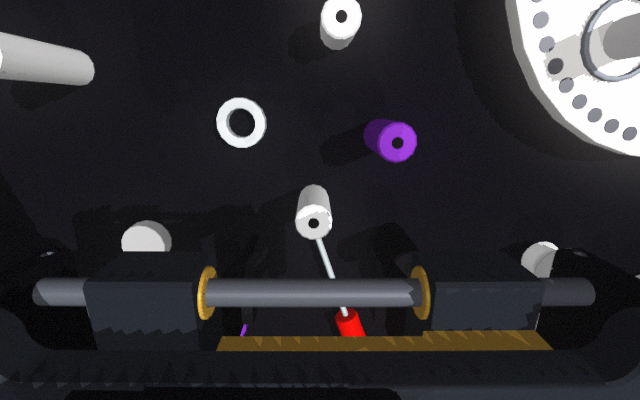

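The wrist view shows the white pillar's hole at (314,223), with the screwdriver shaft running off behind it and the purple decoy clear at (390,140). The position agrees with the top view to within 3 mm, so I'll descend and grip.

```bash
python3 -m jog '[{"dp":[0,0,3],"twist":0,"fingers":0.6},{"dp":[0,0,6],"twist":0,"fingers":0.6},{"dp":[0,0,8.5],"twist":0,"fingers":0.6},{"dp":[0,0,9.5],"twist":0,"fingers":0.6},{"dp":[0,0,9.5],"twist":0,"fingers":0.6},{"dp":[0,0,9.5],"twist":0,"fingers":0.2},{"dp":[0,0,9.5],"twist":0,"fingers":0.2},{"dp":[0,0,9.5],"twist":0,"fingers":0.2}]' 20
```

```text
time_s: 3.3
tool_pos: [0.5971, -0.1721, 0.0252]
tool_rot: [180.0, 0.1, 154.7]
force: [0.2, 0.9, 0.2]
grip_width: 0.0302
grasp_force: 0.0
```

```bash
python3 -m jog '[{"dp":[0,0,0],"twist":0,"fingers":0.1},{"dp":[0,0,0],"twist":0,"fingers":0.1},{"dp":[0,0,0],"twist":0,"fingers":0.1}]' 20
python3 -m jog '[{"dp":[0,0,-3],"twist":0,"fingers":0.1},{"dp":[0,0,-7],"twist":0,"fingers":0.1},{"dp":[0,0,-11],"twist":0,"fingers":0.1},{"dp":[0,0,-15],"twist":0,"fingers":0.1},{"dp":[0,0,-15],"twist":0,"fingers":0.1}]' 20
python3 -c "
from h import *
todp([.462,.1745,.17])"
```

```text
time_s: 3.68
tool_pos: [0.5971, -0.172, 0.0251]
tool_rot: [180.0, 0.0, 154.7]
force: [-0.1, 1.5, 3.7]
grip_width: 0.0274
grasp_force: 20.0
time_s: 4.3
tool_pos: [0.5986, -0.1728, 0.1778]
tool_rot: [179.9, 0.3, 154.7]
force: [-0.4, 0.1, -1.5]
grip_width: 0.027
grasp_force: 20.0
t 4.3 tcp [ 0.5986 -0.1728  0.1778] rot [179.9   0.3 154.7] dp cm [27.18 25.58  0.67]
```

```bash
python3 -m jog '[{"dp":[3,2.8,0],"twist":0,"fingers":0.1},{"dp":[7.3,6.9,0],"twist":0,"fingers":0.1},{"dp":[11.6,11,0],"twist":0,"fingers":0.1},{"dp":[15.9,15,0],"twist":0,"fingers":0.1},{"dp":[20,19,0],"twist":0,"fingers":0.1},{"dp":[24,22.7,0],"twist":0,"fingers":0.1},{"dp":[27.1,25.6,0.5],"twist":0,"fingers":0.1},{"dp":[27.1,25.6,4],"twist":0,"fingers":0.1}]' 20
python3 -m jog '[{"dp":[0,0,1],"twist":0,"fingers":0.1},{"dp":[0,0,1],"twist":0,"fingers":0.1}]' 20
python3 - <<'E'
from h import *
todp([.462,.1745,.0655])
for n in('top','side'):
    c=cam(n);R=c['R'];x=R@np.array([.462,.1745,.06])+c['t'];u,v=int(c['fx']*x[0]/x[2]+c['cx']),int(c['fy']*x[1]/x[2]+c['cy'])
    print(n,u,v);k=c['pixels'][max(0,v-60):v+60,max(0,u-65):u+65];globals()[n]=cv2.resize(k,(390,360),interpolation=cv2.INTER_CUBIC)
cv2.imwrite('pics/p1.png',np.hstack([top,side]))
E
```

```text
time_s: 5.3
tool_pos: [0.4599, 0.1799, 0.1345]
tool_rot: [179.8, 0.0, 155.2]
force: [-0.1, -0.8, -1.2]
grip_width: 0.0271
grasp_force: 20.0
time_s: 5.55
tool_pos: [0.4602, 0.174, 0.1234]
tool_rot: [-179.9, -0.1, 154.7]
force: [0.6, -0.1, 0.0]
grip_width: 0.0273
grasp_force: 20.0
t 5.55 tcp [0.4602 0.174  0.1234] rot [-1.799e+02 -1.000e-01  1.547e+02] dp cm [-0.15  0.14  5.79]
top 221 240
side 256 171
```

View pics/p1.png

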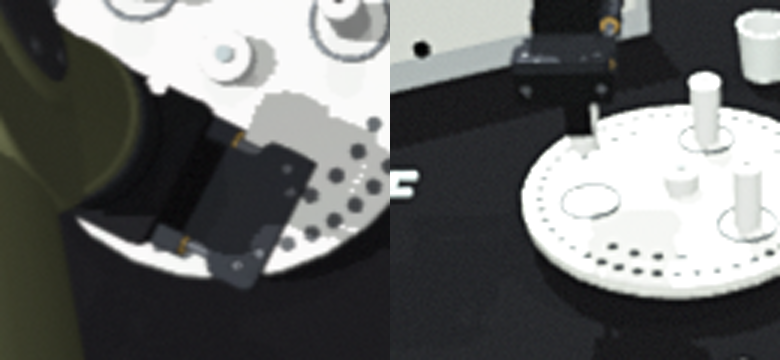

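The pillar hangs upright in the fingers. In the side panel it is above the empty ring at (590,200). Lowering in two steps.

```bash
python3 -m jog '[{"dp":[-0.1,0.1,2],"twist":0,"fingers":0.1},{"dp":[-0.1,0.1,4],"twist":0,"fingers":0.1},{"dp":[-0.1,0.1,5.2],"twist":0,"fingers":0.1},{"dp":[-0.1,0.1,5.6],"twist":0,"fingers":0.1},{"dp":[-0.1,0.1,5.6],"twist":0,"fingers":0.1}]' 20
python3 -m jog '[{"dp":[0,0,0.1],"twist":0,"fingers":0.1},{"dp":[0,0,0.1],"twist":0,"fingers":0.1}]' 20
```

```text
time_s: 6.28
tool_pos: [0.4625, 0.1757, 0.069]
tool_rot: [180.0, 0.0, 154.7]
force: [-0.2, 0.1, -0.2]
grip_width: 0.0274
grasp_force: 20.0
time_s: 6.52
tool_pos: [0.4625, 0.1758, 0.068]
tool_rot: [180.0, 0.0, 154.7]
force: [1.2, -0.1, -0.4]
grip_width: 0.0272
grasp_force: 20.0
```

```bash
python3 -m jog '[{"dp":[0,0,0.15],"twist":0,"fingers":0.1},{"dp":[0,0,0.25],"twist":0,"fingers":0.1},{"dp":[0,0,0.25],"twist":0,"fingers":0.1}]' 20
python3 -m jog '[{"dp":[0,0,0.05],"twist":0,"fingers":0.1},{"dp":[0,0,0.05],"twist":0,"fingers":0.1}]' 20
```

```text
time_s: 6.9
tool_pos: [0.4621, 0.1757, 0.0651]
tool_rot: [180.0, 0.0, 154.7]
force: [-0.2, 0.0, -0.1]
grip_width: 0.0272
grasp_force: 20.0
time_s: 7.15
tool_pos: [0.4622, 0.1757, 0.065]
tool_rot: [180.0, 0.0, 154.7]
force: [-0.9, -1.0, 4.6]
grip_width: 0.0276
grasp_force: 20.0
```

Contact: 4.6 N. Releasing gently, then backing up.

```bash
python3 -m jog '[{"dp":[0,0,0],"twist":0,"fingers":0.36},{"dp":[0,0,0],"twist":0,"fingers":0.45},{"dp":[0,0,0],"twist":0,"fingers":0.55},{"dp":[0,0,0],"twist":0,"fingers":0.55},{"dp":[0,0,0],"twist":0,"fingers":0.55}]' 5
python3 -m jog '[{"dp":[0,0,-2],"twist":0,"fingers":0.55},{"dp":[0,0,-5],"twist":0,"fingers":0.55},{"dp":[0,0,-9],"twist":0,"fingers":0.55},{"dp":[0,0,-14],"twist":0,"fingers":0.55},{"dp":[-3,4,-16],"twist":0,"fingers":0.55},{"dp":[-7,9,-16],"twist":0,"fingers":0.55},{"dp":[-11,13,-16],"twist":0,"fingers":0.55},{"dp":[-11,13,-16],"twist":0,"fingers":0.55}]' 5
python3 - <<'E'
from h import *
todp([.462,.1745,.2])
K=[]
for n in('top','side'):
    c=cam(n);x=c['R']@np.array([.462,.1745,.06])+c['t'];u,v=int(c['fx']*x[0]/x[2]+c['cx']),int(c['fy']*x[1]/x[2]+c['cy'])
    K.append(cv2.resize(c['pixels'][max(0,v-60):v+60,max(0,u-65):u+65],(390,360),interpolation=cv2.INTER_CUBIC));print(u,v)
    if n=='top':
        U=[(a,b) for a in range(u-14,u+14) for b in range(v-14,v+14)];P=bydepth(c,U);m=(P[:,2]>.095)&(P[:,2]<.115);T=P[m];print(m.sum(),T.mean(0) if m.any() else P[:,2].max())
cv2.imwrite('pics/p2.png',np.hstack(K))
E
```

```text
time_s: 7.78
tool_pos: [0.4622, 0.1756, 0.0645]
tool_rot: [180.0, 0.0, 154.7]
force: [-0.4, 0.5, -0.0]
grip_width: 0.0471
grasp_force: 0.0
time_s: 8.78
tool_pos: [0.6189, 0.2473, 0.2203]
tool_rot: [-179.7, -0.1, 154.8]
force: [0.1, 0.2, 0.5]
grip_width: 0.0477
grasp_force: 0.0
t 8.775 tcp [0.6189 0.2473 0.2203] rot [-1.797e+02 -1.000e-01  1.548e+02] dp cm [ 11.09 -13.26   2.11]
221 240
190 [0.46269428 0.17315456 0.10421795]
256 171
```

View pics/p2.png

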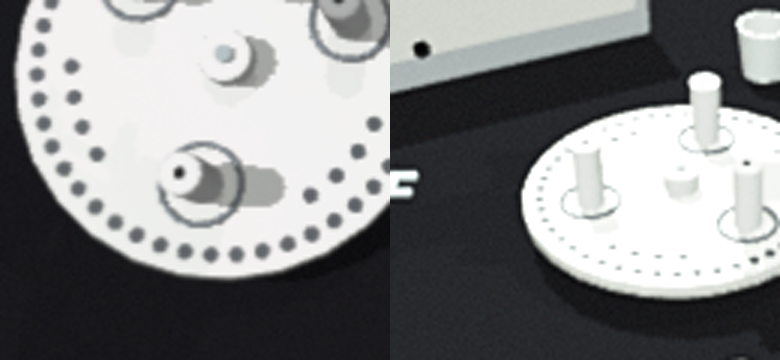

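The pillar stands upright inside the ring (side panel, about (590,180)). Its top measures (0.4627, 0.1732, 0.104), level with its two neighbours, and the arm is clear.

```bash
python3 -c "
from cell import env
print(env.sign_off())"
```

```text
the job is handed in; nothing more can be done
None
```

The 65 mm white pillar (pillar_b) is standing upright inside the empty seat ring, level with the two fixed pillars; the other two loose pillars were not touched, and the job was handed in at about 9 s of robot time.

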